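Uncap a sample cup and slide it into a nested stack

ROBOT

A 6-joint arm with a two-finger parallel gripper is mounted at the origin on a cart in front of the work surface, level with it; the furniture and walls round the work are solid. World frame = base frame: x ahead of the robot, y to its left, z up, the work surface at z = 0. Lengths are in m, angles in rad, forces in N, time in s.
With the tool pointing down it reaches from about 0.35 to 0.85 m from the base axis. Payload 8.1 kg.
Tool frame: the origin (TCP) lies at the very end of the fingers, on their centre line; the grasp point (between the pads) lies 19 mm behind it (hold_point_z is the distance from the TCP to the grasp point, in m); z points along the fingers, y is the line along which they close (so a half turn about z gives the same grasp; the last joint's range is limited). The gripper opens to 85 mm and grips with 20 to 120 N. Pads are 22 mm wide; open, the fingers measure 114 mm over their backs; the gripper's body (76 mm by 85 mm) begins 54 mm behind the grasp point. The pads swing forward as they close: fully open they stand 13 mm farther back than shut.
Start: joints at [-1.231, 0.13, 1.488, -0, 1.523, -0.085], TCP at [0.247, -0.547, 0.202] pointing down, gripper open.
Joint ranges: [-2.96, 2.96], [-0.89, 2.26], [0.02, 2.5], [-1.34, 4.48], [0, 2.73], [-2.66, 2.66]. Speed limits (rad/s): [2.39, 2.39, 2.79, 3.14, 3.14, 3.14].

INTERFACE

Orientations are given as a rotation vector (axis times angle).
In Python, from station import get_obs, snapshot, camera_params, sign_off, look_for, hold_point_z gives the robot as it stands. The module is installed in compiled form; this text tells all that it offers.
- The arm moves only by the shell command python3 -m inch 'ROWS' [FORCE]. ROWS is JSON, a list of rows, each an object with "hand": the opening, from 0 (shut) to 1 (fully open); "offset": the shift along the tool's x, y, z as a fraction of full scale, a list of three; "spin": the turn about the tool's z as a fraction of full scale. In form: [{"hand": hand, "offset": [x, y, z], "spin": spin}, ...]. A call has 1 to 12 rows; each row is the pose to reach, as a shift and turn from the pose commanded when the call began, along the tool's axes at that moment, turning the shorter way round; what a row does not reach only later rows make up. Full scale, the value 1, is 1 m for a shift and 2 pi rad for a turn. A row lasts 1/8 s, in which the tool goes at most 62.5 mm and 10.7 degrees, less where a joint would pass 70% of its speed; a pose out of reach is approached as far as the arm can. A call with a number of a shift or a turn outside -1 to 1 is refused whole. A call with a gripper value outside its range is refused whole. The fingers move at their own pace and stop on an object; FORCE is the grip in N (left out, the last holds). Time passes only in rows, so rows that repeat a pose let the fingers close. It gives the time, the measured TCP pose, the force, the opening and the grip force at its end, in the units of the state.
- get_obs(): the state, without advancing time (a new reading comes with each control period).
- snapshot(name): name is "side" or "top" or "wrist"; returns the picture (400x640x3 uint8, blue, green, red); there is no depth.
- camera_params(name): a dict with "K" (3x3 intrinsics, pixels), "D" ([k1, k2, p1, p2, k3] as OpenCV has them; the pictures are not rectified), "rvec" (rotation vector, rad) and "tvec" (3), from world to camera coordinates, as OpenCV has them. Camera axes: x right, y down, z forward; pixel columns grow to the right and rows downward; lengths in m; the calibration is good to about 2 mm. A picture is of the moment at which its call begins: read the wrist's pose just before it. camera_params takes no time and is no camera call; for the wrist camera it gives the pose at the moment of the call.
- sign_off(): hands the job in; it is judged then, once.
Trained networks look in the newest picture that a camera, given by its name, has taken for a name from the list of things; names that differ only in an ending like _2 or _b are one class to them, and where a whole thing is asked for, a point or a joint stands for the part that bears it (a point fixed in the world has none). Each returns a list of dicts, best first, with "p" (0 to 1); they miss things now and then, are a little off and sometimes report something else, mostly with a low value. They report only what shows in the picture. A call takes as long as a camera call. They do not tell look-alikes from the thing itself.
- look_for(target, camera): "point" ([x, y, z] in m, in the coordinates of the camera as it stood for that picture, good to about 4 mm: the middle of the surface that is visible of it).
The state is a dict: "t": time; "joint_pos": joint angles; "joint_velocities": joint speeds; "tau": joint torques, N m; "eef_pos": TCP position; "tool_rot": TCP orientation; "force": force on the tool from outside, world axes, zero at the start; "moment": the same for the moment, N m; "finger_gap": opening from 0.0 (shut) to 1.0 (fully open); "grasp_force": force on a finger pad.
Only numpy, scipy, OpenCV 4.12 (cv2) and the standard library are available. Lean on these libraries where they do the work, as an engineer would, in place of code of your own. Each camera call takes 0.05 s, during which the arm holds its last target. There are 200 camera calls.

TASK

Two identical sample cups lie on their sides on the rails of the nesting rack, and the rear one is closed by a loose push-in cap. Pull the cap straight out by its knob and lay it in the white tray; then push the open rear cup along the rails, without lifting it off them, over the nose of the front cup until it is fully home on it. Leave the nested pair lying on the rails near the stop plate, the tray flat on the worktop, and do not knock over the reagent bottles beside the work.

Things in the scene. Friction and masses are not known exactly. Their poses are not given: they have to be found in the camera images.
- rack: Fixed rack: two steel rods along its x (10 mm thick, centres 42 mm apart and 31 mm high, x -181 to +165 mm) on grey feet 84 mm wide; grey stop plate 84 wide, 96 high at the +x end, inner face x = +165 mm. Origin on the worktop under its centre line. The axis of a cup on the rods is 60 mm above the origin.
- cup_rear: White cup lying on the rods, farther from the stop plate, cap in its mouth. Own x: from base to mouth, along rack +x. Origin: centre of the base's outer face. Nose x = 0 (dia. 36 mm) to 38 (dia. 52), square shoulder, collar dia. 62 outside, 56 inside, to the mouth at x = 100. Rests on its collar; 0.12 kg. Mouth starts 80 to 115 mm from the front cup. Home: its origin 62 mm behind cup_front's.
- cup_front: The same cup without a cap, same origin and axes: nose toward the rear cup's mouth, its own mouth toward the stop plate (up to 10 mm away). Fully nested, the rear cup's mouth sits on this cup's shoulder, 38 mm from its base.
- cap: Loose grey cap in cup_rear's mouth, 54 mm long, 45 g. Own x: its axis, out of the mouth along rack +x. Origin: centre of the flange face that lies on the cup's rim. Plug 52 mm diameter, x = -20 to 0 mm (2 mm play all round); flange 58 mm diameter, x = 0 to 4; round knob 20 mm diameter, x = 4 to 34 mm.
- cap_knob (a point): Middle of the cap's round knob (20 mm diameter, 30 mm long), on the cap's axis 19 mm outside the cup's rim.
- tray: Loose open white tray, 137 mm (its x) by 186 mm (its y), 57 mm high; inside 120 x 168 mm, floor 2 mm thick. Origin: centre of its underside.
- bottle_left: Small white reagent bottle with a screw cap, 43 mm diameter, 84 mm high, standing at the left. Origin: centre of its underside. Bystander.
- bottle_right: A like small reagent bottle, 43 mm diameter, 84 mm high, standing at the right behind the rack. Origin: centre of its underside. Bystander.
Mind the look-alikes: they are no part of the job. What is shaped like the cap but pink or yellow is not meant.

How it is judged:
On the way, in this order (a step that is already met when the one before it is completed fails the run):
1. the cap lies in the white tray (x of cap in the frame of tray between -0.062 and 0.062 m and y of cap in the frame of tray between -0.086 and 0.086 m and z of cap in the frame of tray between 0 and 0.055 m and linear speed of cap below 0.05 m/s and contact force between cap and the fingers below 0.05 N), for 0.2 s.
2. the rear cup is nested fully home over the nose of the front cup (x of cup_rear in the frame of cup_front between -0.066 and -0.058 m and y of cup_rear in the frame of cup_front between -0.005 and 0.005 m and z of cup_rear in the frame of cup_front between -0.005 and 0.005 m and angle between the x axis of cup_rear and the x axis of cup_front, either way round below 0.08 rad), for 0.2 s.
At the end, for the whole second after the job is handed in: Cap at rest in the tray, tray flat (0.1 rad). Rear cup's origin 58 to 66 mm behind the front cup's, within 5 mm of its axis in y and z, axes within 0.08 rad. Front cup on the rods: within 10 mm of the centre line and of 60 mm height, origin 30 to 75 mm along the rack's x. All at rest (all of step 2 and x of cap in the frame of tray between -0.062 and 0.062 m and y of cap in the frame of tray between -0.086 and 0.086 m and z of cap in the frame of tray between 0 and 0.055 m and y of cup_front in the frame of rack between -0.01 and 0.01 m and z of cup_front in the frame of rack between 0.05 and 0.07 m and x of cup_front in the frame of rack between 0.03 and 0.075 m and linear speed of each of cap, cup_rear, cup_front below 0.02 m/s and angle between tray's own z axis and vertical below 0.1 rad); the robot touches nothing.
It fails at once if the rear cup is lifted off the rails (more than 25 mm) (z of cup_rear in the frame of rack above 0.085 m).
It fails at once if a reagent bottle is knocked over (angle between any of bottle_left, bottle_right's own z axis and vertical above 0.6 rad).
It also fails if it takes over 48 s, if anything falls off the work surface, if the arm or the gripper's body presses on something with over 40 N, if the wrist force passes 120 N, or if a joint passes its speed limit or range.

## Working session

There is one attempt and no reset: what is moved stays moved. The work goes in short steps, Python scripts to look and compute and a shell command to move; the robot and the scene stay as the last step left them, time stands still between calls to the robot, and variables do not carry over. Pictures are saved under pics/ and viewed, at most 10 in all, crops included, and the job is handed in when it is done.

```bash
mkdir -p pics
cat > h.py <<'E'
import numpy as np, cv2
from station import *
def T(name):
    p=camera_params(name); R=cv2.Rodrigues(np.array(p["rvec"],float))[0]; return p,R,np.array(p["tvec"],float).ravel()
def toworld(name,pt,P=None):
    p,R,t=P or T(name); return R.T@(np.array(pt)-t)
def topix(name,w,P=None):
    p,R,t=P or T(name); return cv2.projectPoints(np.array(w,float).reshape(-1,1,3),np.array(p["rvec"],float),t,np.array(p["K"],float),np.array(p["D"],float))[0].reshape(-1,2)
def ray(name,px,P=None):
    p,R,t=P or T(name); n=cv2.undistortPoints(np.array(px,float).reshape(1,1,2),np.array(p["K"],float),np.array(p["D"],float)).ravel()
    return -R.T@t, R.T@np.array([n[0],n[1],1])
def onz(name,px,z,P=None):
    c,d=ray(name,px,P); return c+d*(z-c[2])/d[2]
E
python3 - <<'E'
from h import *
ims=[]
for c in ["top","side"]:
    im=snapshot(c); cv2.imwrite(f"pics/{c}0.png",im)
    P=T(c); print(c,"cam at",(-P[1].T@P[2]).round(3))
    for n in ["rack","cup_rear","cap","cap_knob","tray","bottle_left"]:
        for r in look_for(n,c)[:4]:
            w=toworld(c,r["point"],P); print(n,round(r["p"],2),w.round(3),topix(c,w,P).round(0))
print(get_obs())
E
```

```text
top cam at [0.43  0.165 0.906]
rack 0.92 [0.456 0.072 0.032] [[368. 244.]]
rack 0.6 [0.503 0.447 0.055] [[211. 221.]]
cup_rear 0.85 [0.439 0.157 0.082] [[332. 250.]]
cup_rear 0.27 [0.459 0.071 0.03 ] [[368. 242.]]
cap 0.76 [0.501 0.323 0.022] [[265. 224.]]
cap 0.74 [0.457 0.097 0.071] [[359. 242.]]
cap 0.6 [0.417 0.336 0.021] [[258. 258.]]
cap 0.45 [0.68  0.211 0.001] [[311. 156.]]
cap_knob 0.74 [0.419 0.338 0.025] [[257. 258.]]
cap_knob 0.66 [0.451 0.096 0.071] [[359. 245.]]
tray 0.86 [0.682 0.208 0.   ] [[313. 155.]]
bottle_left 0.65 [0.504 0.447 0.056] [[211. 221.]]
bottle_left 0.2 [0.448 0.095 0.069] [[359. 246.]]
side cam at [ 0.325 -0.533  0.537]
rack 0.8 [ 0.468 -0.09   0.034] [[326. 300.]]
cup_rear 0.86 [0.433 0.144 0.081] [[281. 211.]]
cap 0.74 [0.416 0.327 0.024] [[262. 193.]]
cap 0.73 [0.457 0.105 0.065] [[295. 225.]]
cap 0.61 [0.505 0.317 0.022] [[296. 191.]]
cap_knob 0.82 [0.502 0.315 0.022] [[295. 192.]]
cap_knob 0.78 [0.455 0.101 0.064] [[295. 227.]]
cap_knob 0.67 [0.419 0.331 0.02 ] [[263. 194.]]
tray 0.8 [0.649 0.267 0.019] [[352. 194.]]
bottle_left 0.84 [0.504 0.442 0.043] [[286. 164.]]
{'t': 0.7, 'joint_pos': array([-1.23139397e+00,  1.30369111e-01,  1.48818353e+00, -8.45038180e-06,
        1.52301062e+00, -8.53876474e-02]), 'joint_velocities': array([-0.0002631 ,  0.00153049,  0.00073353,  0.00107902, -0.00016938,
        0.00047802]), 'tau': array([-9.06360619e-04, -5.69137001e+01, -5.00750506e+01, -1.65925831e-04,
        8.70746917e-04,  1.64789697e-05]), 'eef_pos': array([ 0.24730549, -0.54667491,  0.20211974]), 'tool_rot': array([ 3.07096777e+00,  6.62247273e-01, -7.30449679e-06]), 'force': array([-0.16254149,  0.90284403,  0.07111061]), 'moment': array([-0.03157256,  0.04536718,  0.00202525]), 'grasp_force': 0.0, 'finger_gap': 0.9957351061741101}
```

View pics/top0.png

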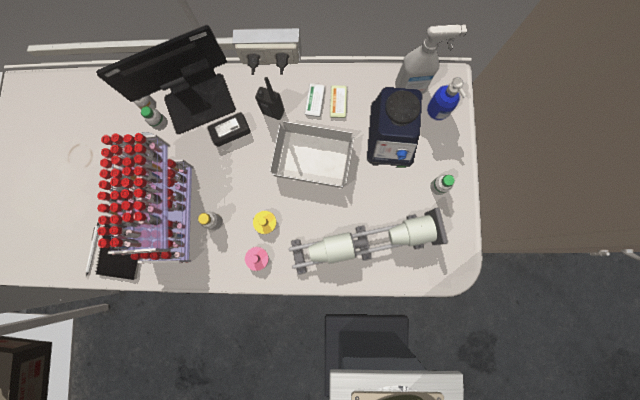

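View pics/side0.png

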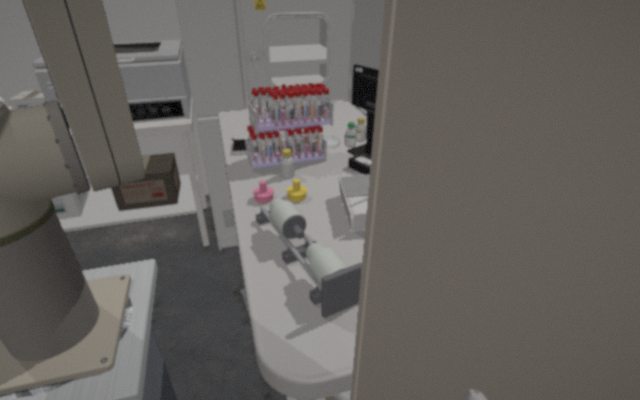

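Top view: the rack runs from (295,257) to the stop plate at (440,226). Cap-like candidates are pink at (257,259), yellow at (264,222) and grey in the rear cup's mouth at (359,243). I choose the grey one. In the side view it shows at (295,226), with pink at (263,193) and yellow at (297,191). Next is a close crop to check the choice.

Run:
```python
from h import *
im=cv2.imread("pics/top0.png"); cv2.imwrite("pics/crop1.png",cv2.resize(im[205:280,285:450],None,fx=4.8,fy=4.8,interpolation=cv2.INTER_CUBIC))
P=T("top"); print(P[0]["K"])
```

```text
[[362.49546535   0.         317.20961151]
 [  0.         362.49546535 201.24186735]
 [  0.           0.           1.        ]]
```

View pics/crop1.png

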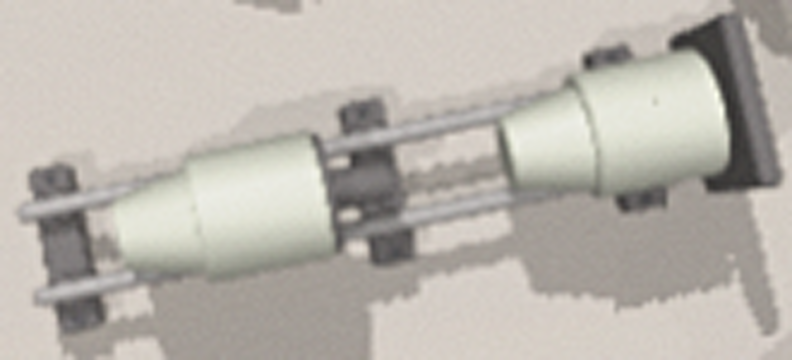

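Crop: the grey flange and knob sit at about (360,243) in the full picture, in the rear cup's mouth, and are clearly dark grey. That is the cap. Now a rough rack pose and the wrist-camera geometry.

Run:
```python
from h import *
f=lambda u,v:(285+u/4.8-.4,205+v/4.8-.4)
a=onz("top",f(20,212),.031);b=onz("top",f(38,297),.031); print("rod ends",a,b,np.linalg.norm(a-b))
for n,u,v,z in [("flange",325,190,.06),("knobend",395,182,.06),("rearbase",112,232,.06),("frontnose",503,152,.06),("frontshoulder",590,130,.06),("frontmouth",722,110,.06),("platetop1",735,15,.096),("platetop2",775,185,.096)]:
    print(n,onz("top",f(u,v),z).round(4))
for n,px in dict(tl=(279,122),tr=(354,129),br=(348,187),bl=(271,179)).items(): print(n,onz("top",px,.057).round(3))
P=T("wrist"); o=get_obs(); print("wcam",-P[1].T@P[2],"\n",P[1],o["eef_pos"]);print(P[0]["K"])
```

```text
rod ends [0.44118137 0.26076158 0.031     ] [0.39927182 0.25079475 0.031     ] 0.04307838708645501
flange [0.4533 0.1103 0.06  ]
knobend [0.4575 0.0765 0.06  ]
rearbase [0.4318 0.2128 0.06  ]
frontnose [0.4724 0.0243 0.06  ]
frontshoulder [ 0.4834 -0.0179  0.06  ]
frontmouth [ 0.4937 -0.0822  0.06  ]
platetop1 [ 0.5355 -0.0791  0.096 ]
platetop2 [ 0.4565 -0.0952  0.096 ]
tl [0.75  0.29  0.057]
tr [0.732 0.106 0.057]
br [0.588 0.12  0.057]
bl [0.606 0.305 0.057]
wcam [ 0.30823902 -0.51728256  0.37474596] 
 [[ 4.13065920e-01 -9.10701070e-01  3.26737341e-04]
 [-8.76939876e-01 -3.97656050e-01  2.69900203e-01]
 [-2.45668475e-01 -1.11773105e-01 -9.62888246e-01]] [ 0.24730549 -0.54667491  0.20211974]
[[305.77025989   0.         323.75094919]
 [  0.         305.77025989 200.72756806]
 [  0.           0.           1.        ]]
```

```bash
python3 -m inch '[{"hand":1,"offset":[0.454,-0.497,0],"spin":-0.217},{"hand":1,"offset":[0.454,-0.497,0],"spin":-0.217},{"hand":1,"offset":[0.454,-0.497,0],"spin":-0.217},{"hand":1,"offset":[0.454,-0.497,0],"spin":-0.217},{"hand":1,"offset":[0.454,-0.497,0],"spin":-0.217},{"hand":1,"offset":[0.454,-0.497,0],"spin":-0.217},{"hand":1,"offset":[0.454,-0.497,0],"spin":-0.217},{"hand":1,"offset":[0.454,-0.497,0],"spin":-0.217},{"hand":1,"offset":[0.454,-0.497,0],"spin":-0.217},{"hand":1,"offset":[0.454,-0.497,0],"spin":-0.217},{"hand":1,"offset":[0.454,-0.497,0],"spin":-0.217},{"hand":1,"offset":[0.454,-0.497,0],"spin":-0.217}]'
python3 - <<'E'
from h import *
P=T("wrist");im=snapshot("wrist"); cv2.imwrite("pics/w1.png",im)
np.savez("w1.npz",rvec=P[0]["rvec"],tvec=P[0]["tvec"])
for n in ["cup_rear","cap","cap_knob"]:
    for r in look_for(n,"wrist")[:3]:
        w=toworld("wrist",r["point"],P); print(n,round(r["p"],2),w.round(4),topix("wrist",w,P).round(0))
o=get_obs();print(o["t"],o["eef_pos"],o["tool_rot"],o["joint_pos"])
E
```

```text
t: 2.2
eef_pos: [0.4563, 0.0963, 0.2021]
tool_rot: [-1.961, -2.454, -0.001]
force: [-0.5, -0.1, -1.8]
finger_gap: 0.999
grasp_force: 0.0
cup_rear 0.62 [0.4388 0.1605 0.0909] [[322. 119.]]
cap 0.84 [0.4589 0.1044 0.072 ] [[329. 179.]]
2.4 [0.45596155 0.09232983 0.20208907] [ 1.96829330e+00  2.44833054e+00 -5.65386619e-04] [ 8.98380409e-02 -2.42235411e-01  1.84695627e+00 -3.81235319e-04
  1.53699518e+00 -1.26676551e-01]
```

View pics/w1.png

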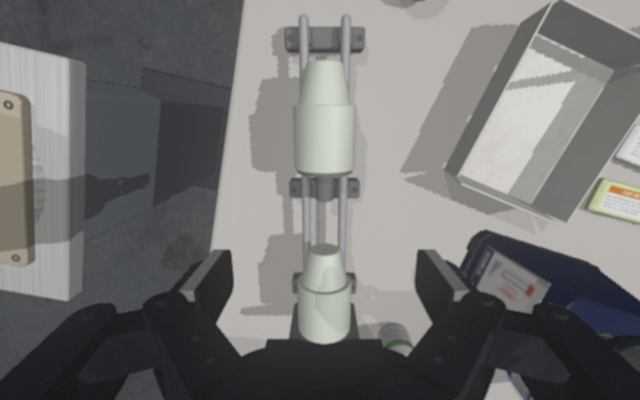

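The wrist picture shows the rods centred on column 325, the rear rim at about row 172, the knob at about (325,187), the front nose base at about row 247, and the tray at upper right, rotated. The rack is aligned with the tool. I'll zoom in for the knob edges.

Run:
```python
from h import *
im=cv2.imread("pics/w1.png")[150:265,280:370]; cv2.imwrite("pics/crop2.png",cv2.resize(im,None,fx=5,fy=5,interpolation=cv2.INTER_CUBIC))
```

```text
(no output)
```

View pics/crop2.png

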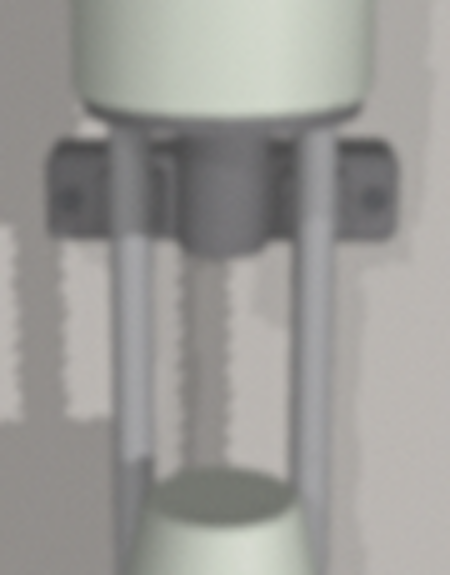

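Run:
```python
from h import *
z=np.load("w1.npz"); p=camera_params("wrist"); p=dict(p,rvec=z["rvec"],tvec=z["tvec"]); R=cv2.Rodrigues(z["rvec"].astype(float))[0]; P=(p,R,z["tvec"].ravel())
P=T("wrist")
f=lambda u,v:(280+u/5-.4,150+v/5-.4)
for n,u,v,h in [("knobend top",226,255,.07),("knobL",185,190,.06),("knobR",268,190,.06),("flangeouter",226,122,.089),("noseLow",226,466,.042),("noseHi",226,525,.078),("rodL",128,300,.031),("rodR",313,300,.031)]:
    print(n,onz("wrist",f(u,v),h,P).round(4))
a=onz("wrist",(303.5,20),.031,P);b=onz("wrist",(346.5,20),.031,P);print("rods far",a,b,(a+b)/2)
# triangulate knob end & rear-base between top and wrist
def tri(pw,pt):
    c1,d1=ray("wrist",pw,P);c2,d2=ray("top",pt)
    s=np.linalg.lstsq(np.c_[d1,-d2],c2-c1,rcond=None)[0]; q1=c1+s[0]*d1;q2=c2+s[1]*d2; return ((q1+q2)/2).round(4),np.linalg.norm(q1-q2).round(4)
g=lambda u,v:(285+u/4.8-.4,205+v/4.8-.4)
print("knobend",tri(f(226,252),g(398,178)))
print("nose",tri(f(226,494),g(503,155)))
o=get_obs();R=cv2.Rodrigues(o["tool_rot"])[0];print(o["eef_pos"],R.round(4))
```

```text
knobend top [0.4594 0.0771 0.07  ]
knobL [0.4485 0.0865 0.06  ]
knobR [0.4656 0.0902 0.06  ]
flangeouter [0.4525 0.1079 0.089 ]
noseLow [0.4724 0.0192 0.042 ]
noseHi [0.4718 0.0213 0.078 ]
rodL [0.4418 0.0508 0.031 ]
rodR [0.4843 0.0602 0.031 ]
rods far [0.40058532 0.24460137 0.031     ] [0.44247843 0.2538581  0.031     ] [0.42153188 0.24922973 0.031     ]
knobend (array([0.4596, 0.0752, 0.0606]), np.float64(0.0005))
nose (array([0.4704, 0.0269, 0.0749]), np.float64(0.0003))
[0.45596155 0.09232983 0.20208907] [[-2.148e-01  9.766e-01 -1.000e-04]
 [ 9.766e-01  2.148e-01 -4.000e-04]
 [-4.000e-04 -2.000e-04 -1.000e+00]]
```

```bash
python3 -m inch '[{"hand":1,"offset":[0,0,0.06],"spin":0},{"hand":1,"offset":[0,0,0.11],"spin":0},{"hand":1,"offset":[0,0,0.14],"spin":0},{"hand":1,"offset":[0,0,0.157],"spin":0},{"hand":1,"offset":[0,0,0.157],"spin":0},{"hand":0.5,"offset":[0,0,0.157],"spin":0},{"hand":0.1,"offset":[0,0,0.157],"spin":0},{"hand":0.1,"offset":[0,0,0.157],"spin":0},{"hand":0.1,"offset":[0,0,0.157],"spin":0},{"hand":0.1,"offset":[0,0,0.157],"spin":0},{"hand":0.1,"offset":[0,0,0.157],"spin":0}]' 40
python3 - <<'E'
from h import *
cv2.imwrite("pics/w2.png",snapshot("wrist"));o=get_obs();print(o)
E
```

```text
t: 3.78
eef_pos: [0.4561, 0.0933, 0.0451]
tool_rot: [-1.967, -2.449, 0.0]
force: [-0.1, -0.1, -0.5]
finger_gap: 0.098
grasp_force: 0.0
{'t': 3.825, 'joint_pos': array([ 9.15822116e-02, -9.93731122e-02,  2.01765912e+00,  2.02807061e-05,
        1.22353217e+00, -1.25945618e-01]), 'joint_velocities': array([-0.0015955 ,  0.00115734, -0.00036039,  0.0010551 ,  0.00041274,
       -0.00138005]), 'tau': array([ 7.34668400e-03, -4.03133118e+01, -4.55163825e+01,  1.16637975e-04,
        1.58964343e-03, -1.40654365e-04]), 'eef_pos': array([0.45601733, 0.09330324, 0.04500681]), 'tool_rot': array([-1.96707706e+00, -2.44930806e+00,  2.24594431e-04]), 'force': array([-0.29013431, -0.28013152, -0.3373933 ]), 'moment': array([-0.01520987,  0.00123603,  0.00897858]), 'grasp_force': 0.0, 'finger_gap': 0.1037523358512144}
```

View pics/w2.png

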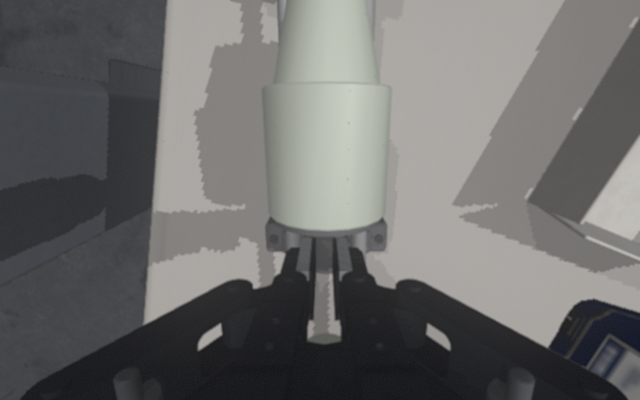

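Run:
```python
from h import *
im=cv2.imread("pics/w2.png")[200:360,230:420]; cv2.imwrite("pics/crop3.png",cv2.resize(cv2.convertScaleAbs(im,alpha=2,beta=10),None,fx=3.5,fy=3.5,interpolation=cv2.INTER_CUBIC))
for n in ["cap","cap_knob"]:
    for r in look_for(n,"wrist")[:3]:
        w=toworld("wrist",r["point"]); print(n,round(r["p"],2),w.round(4),topix("wrist",w).round(0))
P=T("wrist"); 
k=np.array([.456,.0945,.06]);d=np.array([.2148,-.9766,0])
for s in (-.019,-.015,0,.015): print(s,topix("wrist",[k+s*d,k+s*d+[0,0,.01]],P).round(0).tolist())
```

```text
cap 0.9 [0.4558 0.1054 0.0716] [[330. 233.]]
cap_knob 0.71 [0.4508 0.1003 0.0699] [[319. 238.]]
-0.019 [[326.0, 210.0], [326.0, 216.0]]
-0.015 [[326.0, 217.0], [326.0, 224.0]]
0 [[326.0, 243.0], [326.0, 251.0]]
0.015 [[326.0, 267.0], [326.0, 276.0]]
```

View pics/crop3.png

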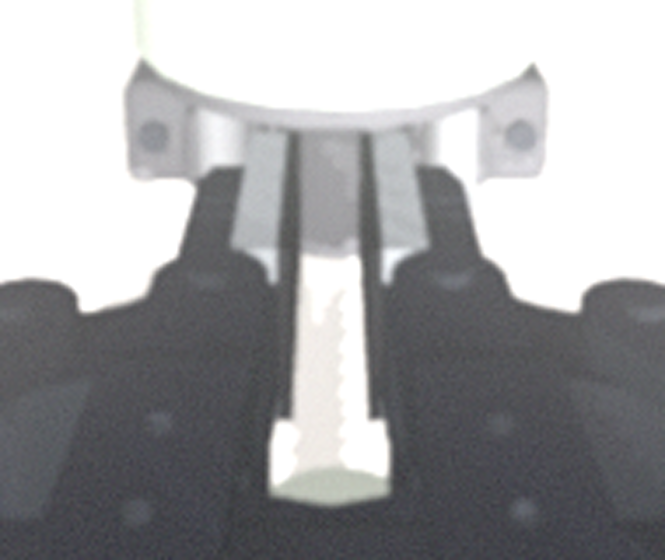

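Run:
```python
from h import *
P=T("wrist");o=get_obs();R=cv2.Rodrigues(o["tool_rot"])[0];e=o["eef_pos"]
for z in (0,-.019,-.038):
  for x in (.011,-.011):
    q=topix("wrist",[e+R@np.array([x,y,z]) for y in (-.0185,-.0043,.0043,.0185)],P); print(z,x,((q-[230,200])*3.5).round(0).tolist())
k=np.array([.456,.0945,.06]);n=R[:,1]
for h in (.02,.03,.04,.05,.06): print(h,((topix("wrist",[k*[1,1,0]+[0,0,h]-.01*n,k*[1,1,0]+[0,0,h]+.01*n],P)-[230,200])*3.5).round(0).tolist())
```

```text
0 0.011 [[225.0, 61.0], [309.0, 61.0], [359.0, 62.0], [443.0, 62.0]]
0 -0.011 [[228.0, 180.0], [309.0, 180.0], [358.0, 180.0], [439.0, 180.0]]
-0.019 0.011 [[214.0, 102.0], [306.0, 102.0], [363.0, 102.0], [455.0, 102.0]]
-0.019 -0.011 [[217.0, 232.0], [307.0, 232.0], [361.0, 232.0], [451.0, 232.0]]
-0.038 0.011 [[199.0, 152.0], [304.0, 152.0], [367.0, 152.0], [471.0, 152.0]]
-0.038 -0.011 [[204.0, 296.0], [304.0, 296.0], [365.0, 296.0], [466.0, 296.0]]
0.02 [[283.0, 67.0], [385.0, 68.0]]
0.03 [[281.0, 85.0], [388.0, 85.0]]
0.04 [[278.0, 105.0], [391.0, 105.0]]
0.05 [[276.0, 126.0], [395.0, 126.0]]
0.06 [[273.0, 150.0], [398.0, 150.0]]
```

```bash
python3 -m inch '[{"hand":0,"offset":[0,0,0],"spin":0},{"hand":0,"offset":[0,0,0],"spin":0}]' 40
python3 -c "
from h import *
P=T('wrist')
k=np.array([.456,.0945,.06]);d=np.array([.2148,-.9766,0])
for s,h in((-.019,.031),(-.015,.029),(.015,.01)): print(((topix('wrist',k+s*d+[0,0,h],P)-[230,200])*3.5).round(0))
"
```

```text
t: 4.18
eef_pos: [0.4561, 0.0933, 0.0451]
tool_rot: [-1.967, -2.449, 0.0]
force: [-0.4, 0.3, 0.2]
finger_gap: 0.003
grasp_force: 0.0
[[337. 110.]]
[[337. 133.]]
[[335. 266.]]
```

Run:
```python
from h import *
a=snapshot("side");b=snapshot("wrist");c=snapshot("top")
cv2.imwrite("pics/s3.png",a);cv2.imwrite("pics/w3.png",b);cv2.imwrite("pics/t3.png",c)
px=topix("side",[[.4555,.0935,.06],[.4555,.0935,.045]]);print(px)
x,y=px[0].astype(int)
A=cv2.resize(a[y-50:y+50,x-66:x+67],(798,600),interpolation=cv2.INTER_CUBIC)[:,:]
A=cv2.resize(A,(399,300)); B=cv2.resize(cv2.convertScaleAbs(b[200:300,257:390],alpha=1.7,beta=10),(399,300),interpolation=cv2.INTER_CUBIC)
C=cv2.resize(a,(399,250)); D=cv2.resize(c[150:300,240:479],(399,250))
cv2.imwrite("pics/comp1.png",np.vstack([np.hstack([A,B]),np.hstack([C,D])]))
```

```text
[[295.77078668 230.47540997]
 [295.96452489 236.0395682 ]]
```

View pics/comp1.png

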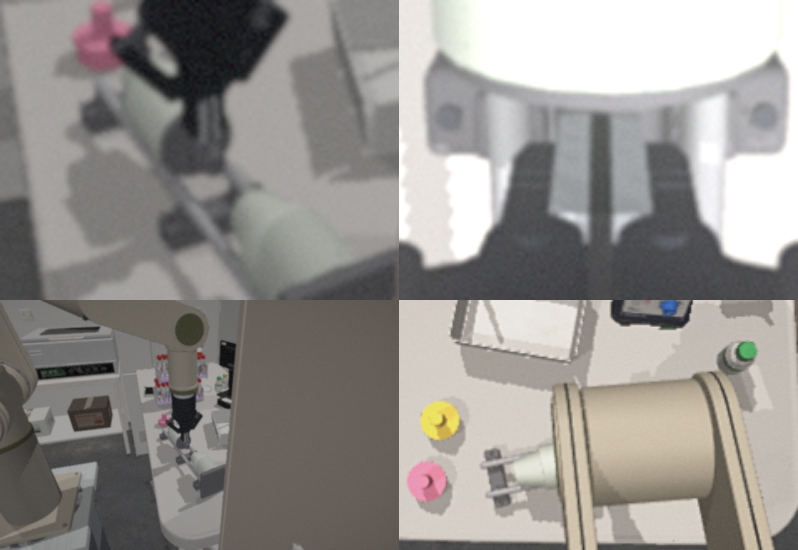

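The fingers shut completely without catching the knob. I'll lift, open and look at the state of the cap, with predicted points overlaid.

```bash
python3 -m inch '[{"hand":0,"offset":[0,0,-0.06],"spin":0},{"hand":0.5,"offset":[0,0,-0.12],"spin":0},{"hand":1,"offset":[0,0,-0.12],"spin":0},{"hand":1,"offset":[0,0,-0.12],"spin":0}]'
python3 - <<'E'
from h import *
o=get_obs();e=o["eef_pos"];print(e)
PW=T("wrist");b=snapshot("wrist");a=snapshot("side");cv2.imwrite("pics/w4.png",b);cv2.imwrite("pics/s4.png",a)
for n in ["cap","cap_knob"]:
  for c in ["wrist","side"]:
    for r in look_for(n,c)[:2]:
        w=toworld(c,r["point"],PW if c=="wrist" else None); print(n,c,round(r["p"],2),w.round(4))
d=np.array([.2148,-.9766,0]);k=np.array([.4556,.0945,.06])
def crop(im,c,P,r,extra=[]):
    px=topix(c,k,P)[0]; x,y=px.astype(int); f=400/(2*r); h=int(r*.75)
    A=cv2.resize(im[y-h:y+h,x-r:x+r],(400,300),interpolation=cv2.INTER_CUBIC)
    for w,col in [(k+s*d,(0,0,255)) for s in (-.019,-.015,.015)]+extra:
        q=(topix(c,w,P)[0]-[x-r,y-h]+.5)*f; cv2.circle(A,tuple(int(v) for v in q),3,col,1)
    return A
g=[(np.array([.4561,.0933,.045]),(0,255,0)),(np.array([.4561,.0933,.064]),(0,255,0))]
s3=cv2.imread("pics/s3.png")
cv2.imwrite("pics/comp2.png",np.vstack([np.hstack([crop(s3,"side",None,32,g),crop(a,"side",None,32)]),np.hstack([crop(b,"wrist",PW,60),crop(cv2.imread("pics/s0.png") if 0 else cv2.imread("pics/side0.png"),"side",None,32)])]))
E
```

```text
t: 4.82
eef_pos: [0.4562, 0.0933, 0.1651]
tool_rot: [1.967, 2.449, 0.001]
force: [0.2, 0.0, -0.4]
finger_gap: 0.638
grasp_force: 0.0
[0.45621108 0.09332582 0.16507312]
cap wrist 0.85 [0.4575 0.103  0.0699]
cap side 0.83 [0.4541 0.1032 0.0636]
cap side 0.62 [0.51   0.3165 0.0244]
cap_knob wrist 0.69 [0.4525 0.0988 0.0685]
cap_knob side 0.78 [0.5018 0.3171 0.0237]
cap_knob side 0.73 [0.4547 0.1053 0.0626]
```

View pics/comp2.png

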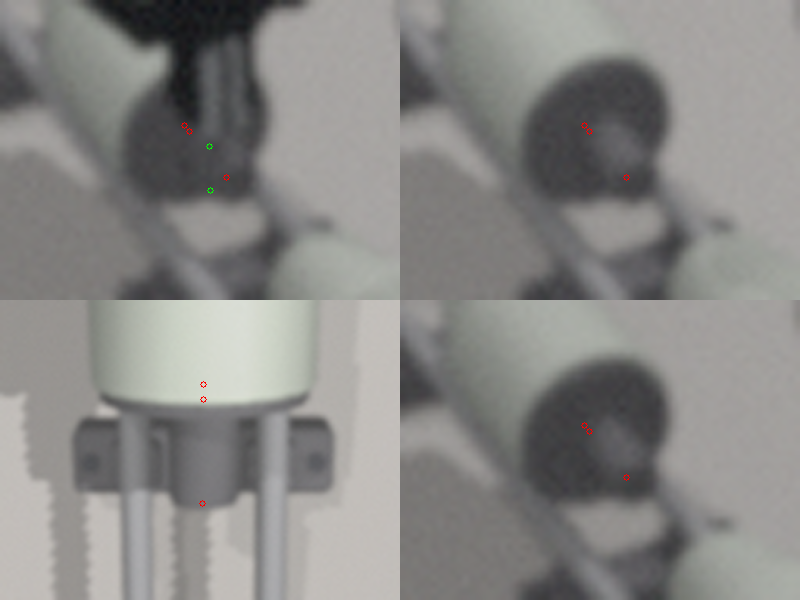

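Findings from the composite:
- The cap is untouched.
- With the fingers shut, their tips ended about 24 mm above the stated TCP, near z=0.069, so they closed just above the knob.
- The knob middle is about 4 mm further back, at y≈0.098, because my first wrist pose was taken while the arm was still moving.

I'll go lower, staged and watching the force.

```bash
python3 -c "
from station import hold_point_z
print(hold_point_z if not callable(hold_point_z) else hold_point_z())"
python3 -m inch '[{"hand":1,"offset":[0.006,0,0.06],"spin":0},{"hand":1,"offset":[0.006,0,0.11],"spin":0},{"hand":1,"offset":[0.006,0,0.125],"spin":0},{"hand":1,"offset":[0.006,0,0.135],"spin":0},{"hand":1,"offset":[0.006,0,0.142],"spin":0},{"hand":1,"offset":[0.006,0,0.142],"spin":0}]' 30
```

```text
0.0187
t: 5.88
eef_pos: [0.4557, 0.0992, 0.024]
tool_rot: [1.967, 2.449, 0.002]
force: [-0.4, -0.7, 0.9]
finger_gap: 0.999
grasp_force: 0.0
```

```bash
python3 -m inch '[{"hand":0.5,"offset":[0,0,0],"spin":0},{"hand":0.3,"offset":[0,0,0],"spin":0},{"hand":0.1,"offset":[0,0,0],"spin":0},{"hand":0.1,"offset":[0,0,0],"spin":0},{"hand":0.1,"offset":[0,0,0],"spin":0},{"hand":0.1,"offset":[0,0,0],"spin":0}]' 30
```

```text
t: 6.62
eef_pos: [0.456, 0.099, 0.0248]
tool_rot: [1.966, 2.448, 0.002]
force: [-1.7, -2.8, 9.5]
finger_gap: 0.628
grasp_force: 29.9
```

Run:
```python
from h import *
o=get_obs();e=o["eef_pos"];R=cv2.Rodrigues(o["tool_rot"])[0]
PW=T("wrist");b=snapshot("wrist");a=snapshot("side");cv2.imwrite("pics/w5.png",b);cv2.imwrite("pics/s5.png",a)
d=np.array([.2148,-.9766,0]);n=np.array([.9766,.2148,0]);k=np.array([.4547,.0984,.06])
s3=cv2.imread("pics/s3.png");s4=cv2.imread("pics/s4.png")
px=topix("side",k)[0];x,y=px.astype(int);r,h=32,24;f=12.5/2
def crop(im,al,pts):
    A=cv2.resize(cv2.convertScaleAbs(im[y-h:y+h,x-r:x+r],alpha=al),(400,300),interpolation=cv2.INTER_NEAREST)
    for w in pts:
        q=(topix("side",w)[0]-[x-r,y-h]+.5)*f; cv2.circle(A,tuple(int(v) for v in q),2,(0,255,0),1)
    return A
e3=np.array([.4561,.0933,.0451]);t3=[e3+s*.011*d+[0,0,z] for s in(-1,1) for z in (0,.019)]
t5=[e+s*.011*d+g*.0267*n+[0,0,z] for s in(-1,1) for g in(-1,1) for z in (0,.019)]
B=cv2.resize(b[190:340,223:423],(400,300),interpolation=cv2.INTER_CUBIC);B=cv2.convertScaleAbs(B,alpha=1.8)
cv2.imwrite("pics/comp3.png",np.vstack([np.hstack([crop(s3,2,t3),crop(cv2.absdiff(s3,s4),4,t3)]),np.hstack([crop(a,2,t5),B])]))
D=cv2.absdiff(s3,s4).astype(float).mean(2)
for row in range(205,245): print(row,D[row,285:312].round(0).astype(int).tolist())
```

```text
205 [89, 86, 105, 127, 141, 152, 148, 143, 135, 139, 129, 129, 136, 135, 138, 133, 140, 131, 133, 131, 135, 129, 134, 124, 126, 120, 96]
206 [131, 130, 137, 149, 145, 146, 154, 138, 144, 138, 137, 136, 136, 134, 137, 137, 135, 141, 130, 130, 128, 117, 98, 98, 94, 87, 61]
207 [148, 144, 149, 140, 147, 152, 144, 148, 142, 141, 143, 134, 142, 129, 142, 142, 142, 137, 128, 126, 102, 76, 57, 49, 47, 41, 30]
208 [145, 140, 144, 149, 144, 146, 153, 143, 146, 136, 136, 136, 132, 131, 139, 133, 135, 137, 121, 105, 71, 39, 22, 19, 19, 14, 7]
209 [140, 149, 144, 144, 148, 151, 144, 151, 146, 143, 137, 137, 130, 133, 134, 130, 131, 131, 114, 79, 44, 17, 4, 6, 3, 1, 1]
210 [139, 145, 146, 144, 150, 144, 150, 154, 147, 150, 140, 142, 132, 134, 130, 132, 137, 132, 97, 55, 23, 7, 1, 2, 0, 5, 1]
211 [132, 141, 139, 138, 141, 152, 149, 147, 147, 146, 140, 140, 130, 131, 119, 113, 119, 112, 80, 39, 12, 3, 1, 0, 1, 1, 2]
212 [112, 122, 116, 111, 123, 134, 145, 146, 150, 141, 140, 131, 120, 119, 95, 90, 99, 108, 68, 27, 6, 0, 1, 2, 1, 1, 1]
213 [69, 77, 72, 68, 84, 121, 144, 145, 144, 135, 116, 107, 96, 
[... 2204 characters left out ...]
1, 0, 1, 0]
237 [1, 3, 2, 2, 3, 4, 4, 2, 0, 2, 1, 0, 2, 2, 1, 0, 2, 0, 1, 0, 0, 5, 2, 1, 2, 1, 1]
238 [3, 5, 4, 2, 4, 1, 4, 1, 1, 1, 1, 3, 2, 1, 1, 2, 1, 1, 0, 1, 1, 1, 1, 1, 1, 0, 2]
239 [2, 2, 0, 3, 1, 2, 1, 2, 1, 0, 1, 1, 2, 3, 1, 0, 0, 3, 2, 1, 3, 3, 1, 1, 2, 0, 1]
240 [6, 1, 1, 1, 1, 0, 1, 1, 0, 1, 1, 1, 3, 1, 2, 2, 1, 0, 1, 2, 2, 3, 1, 3, 1, 2, 1]
241 [2, 3, 1, 1, 5, 2, 1, 3, 3, 1, 5, 1, 3, 0, 0, 4, 1, 1, 0, 1, 2, 1, 1, 2, 5, 7, 4]
242 [4, 2, 1, 1, 2, 3, 2, 1, 1, 3, 1, 2, 2, 1, 2, 2, 0, 0, 1, 3, 1, 0, 2, 4, 7, 10, 9]
243 [2, 1, 1, 0, 1, 1, 0, 2, 2, 1, 1, 1, 2, 0, 1, 1, 2, 1, 1, 1, 2, 1, 3, 1, 4, 4, 5]
244 [1, 1, 2, 2, 2, 1, 0, 1, 1, 2, 0, 2, 1, 1, 1, 1, 1, 1, 1, 1, 0, 1, 6, 2, 1, 4, 3]
```

View pics/comp3.png

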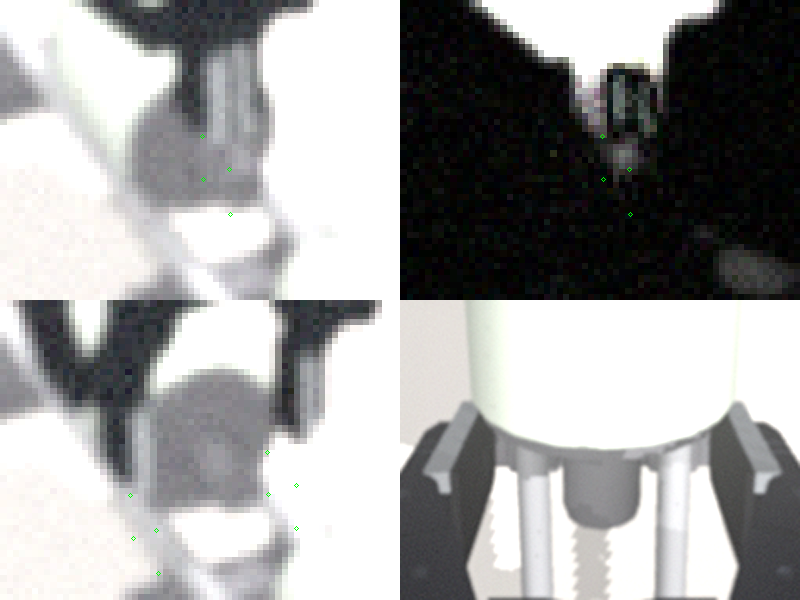

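The picture settles it. The real finger tips sit about 34 mm (shut) to 45 mm (open) behind the reported TCP. This time they clamped the flange's upper flanks (chord 53 mm), with the pads' rear corners beside the rim. Next I compute the pads' fore-aft position from this wrist view.

Run:
```python
from h import *
P=T("wrist");o=get_obs();R=cv2.Rodrigues(o["tool_rot"])[0];e=o["eef_pos"];g=o["finger_gap"]*.0425
for z in (-.025,-.035,-.04,-.045,-.055):
  q=topix("wrist",[e+R@np.array([x,y,z]) for x in (.011,-.011) for y in (-g,g)],P); print(z,q.round(0).tolist())
d=np.array([.2148,-.9766,0])
print("flange/knob marks", [topix("wrist",np.array([.4547,.0984,.06])+s*d+[0,0,h],P)[0].round(0).tolist() for s,h in((-.015,.029),(.015,.01))])
```

```text
-0.025 [[274.0, 233.0], [377.0, 233.0], [276.0, 272.0], [376.0, 272.0]]
-0.035 [[271.0, 241.0], [381.0, 241.0], [273.0, 281.0], [379.0, 281.0]]
-0.04 [[269.0, 245.0], [383.0, 245.0], [271.0, 287.0], [381.0, 287.0]]
-0.045 [[267.0, 250.0], [385.0, 250.0], [269.0, 292.0], [382.0, 293.0]]
-0.055 [[263.0, 260.0], [390.0, 260.0], [265.0, 305.0], [387.0, 305.0]]
flange/knob marks [[323.0, 262.0], [323.0, 301.0]]
```

```bash
python3 -m inch '[{"hand":1,"offset":[0,0,0],"spin":0},{"hand":1,"offset":[0,0,0],"spin":0},{"hand":1,"offset":[-0.004,0,0.008],"spin":0},{"hand":1,"offset":[-0.004,0,0.017],"spin":0},{"hand":0.6,"offset":[-0.004,0,0.017],"spin":0},{"hand":0.3,"offset":[-0.004,0,0.017],"spin":0},{"hand":0.1,"offset":[-0.004,0,0.017],"spin":0},{"hand":0.1,"offset":[-0.004,0,0.017],"spin":0},{"hand":0.1,"offset":[-0.004,0,0.017],"spin":0},{"hand":0.1,"offset":[-0.004,0,0.017],"spin":0}]' 30
```

```text
t: 7.98
eef_pos: [0.4578, 0.0953, 0.0082]
tool_rot: [1.965, 2.447, 0.004]
force: [-2.0, -1.1, 13.6]
finger_gap: 0.222
grasp_force: 31.0
```

```bash
python3 -m inch '[{"hand":0.1,"offset":[0,0,-0.002],"spin":0},{"hand":0.1,"offset":[0,0,-0.002],"spin":0},{"hand":0.1,"offset":[-0.004,0,-0.002],"spin":0},{"hand":0.1,"offset":[-0.01,0,-0.002],"spin":0},{"hand":0.1,"offset":[-0.016,0,-0.002],"spin":0},{"hand":0.1,"offset":[-0.022,0,-0.002],"spin":0},{"hand":0.1,"offset":[-0.028,0,-0.002],"spin":0},{"hand":0.1,"offset":[-0.033,0,-0.002],"spin":0},{"hand":0.1,"offset":[-0.033,0,-0.002],"spin":0}]' 50
python3 - <<'E'
from h import *
P=T("wrist");b=snapshot("wrist");a=snapshot("side");cv2.imwrite("pics/w6.png",b);cv2.imwrite("pics/s6.png",a)
for n in ["cap","cup_rear"]:
  for c in ["wrist","side"]:
    for r in look_for(n,c)[:4]:
        w=toworld(c,r["point"],P if c=="wrist" else None); print(n,c,round(r["p"],2),w.round(4))
print(get_obs()["force"],get_obs()["eef_pos"])
E
```

```text
t: 9.1
eef_pos: [0.4636, 0.0618, 0.0084]
tool_rot: [1.966, 2.447, -0.0]
force: [4.7, -3.6, 5.1]
finger_gap: 0.215
grasp_force: 50.7
cap wrist 0.96 [0.4592 0.092  0.085 ]
cap side 0.84 [0.416  0.3291 0.0218]
cap side 0.62 [0.4669 0.0633 0.0664]
cup_rear wrist 0.87 [0.4456 0.1364 0.0938]
cup_rear wrist 0.52 [0.4622 0.0923 0.0819]
cup_rear side 0.48 [0.4282 0.1634 0.0783]
[ 3.96529721 -2.7135466   4.00866812] [0.46355679 0.06216311 0.00842562]
```

Run:
```python
from h import *
c=snapshot("top");cv2.imwrite("pics/t6.png",c);t3=cv2.imread("pics/top0.png")
b=topix("top",[[.4318,.2128,.06],[.442,.165,.06]]);print(b.round(0))
D=cv2.absdiff(c,t3).astype(int).mean(2)
for y in range(246,262,2): print(y,D[y,300:332:2].round(0).astype(int).tolist())
# side: profile of cup shoulder along its axis, rear part, at z=.06+... before and after
for nm in ("side0","s4","s6"):
    im=cv2.imread(f"pics/{nm}.png",0)
    d=np.array([.2148,-.9766,0]);k=np.array([.4550,.097,.09])
    pts=topix("side",[k+s*d for s in np.arange(-.06,.03,.003)])
    print(nm,[int(im[int(round(v)),int(round(u))]) for u,v in pts])
```

```text
[[308. 253.]
 [329. 249.]]
246 [0, 4, 1, 2, 6, 4, 3, 1, 2, 5, 2, 2, 1, 1, 0, 2]
248 [4, 1, 4, 3, 2, 3, 1, 5, 1, 2, 2, 2, 4, 3, 3, 1]
250 [2, 1, 1, 4, 0, 1, 3, 1, 3, 1, 0, 1, 1, 3, 2, 2]
252 [1, 1, 4, 2, 2, 1, 2, 0, 0, 2, 2, 2, 1, 1, 2, 1]
254 [1, 2, 1, 1, 1, 3, 2, 4, 1, 2, 6, 3, 5, 6, 3, 1]
256 [1, 1, 0, 3, 3, 3, 1, 3, 4, 0, 2, 4, 3, 4, 4, 1]
258 [4, 1, 1, 2, 1, 1, 3, 0, 1, 2, 1, 1, 2, 2, 2, 4]
260 [3, 1, 2, 6, 4, 4, 1, 0, 0, 4, 1, 1, 5, 1, 0, 5]
side0 [169, 169, 169, 169, 169, 171, 168, 169, 170, 170, 170, 172, 171, 169, 165, 141, 141, 101, 76, 76, 70, 64, 63, 66, 61, 69, 59, 65, 64, 66]
s4 [174, 175, 173, 176, 174, 175, 174, 176, 175, 175, 175, 174, 175, 175, 170, 144, 144, 104, 82, 82, 73, 68, 65, 65, 67, 72, 67, 66, 68, 68]
s6 [104, 60, 50, 38, 45, 36, 35, 30, 30, 30, 29, 32, 23, 23, 23, 27, 27, 29, 24, 24, 24, 26, 21, 23, 22, 25, 25, 23, 24, 23]
```

```bash
python3 -m inch '[{"hand":0.1,"offset":[0,0,-0.006],"spin":0},{"hand":0.1,"offset":[0,0,-0.015],"spin":0},{"hand":0.1,"offset":[0,0,-0.015],"spin":0}]' 50
python3 - <<'E'
from h import *
c=snapshot("top");t3=cv2.imread("pics/t6.png")
print(cv2.absdiff(c,t3).astype(int).mean(2)[244:264,300:332].max())
P=T("wrist");b=snapshot("wrist");a=snapshot("side");cv2.imwrite("pics/w7.png",b);cv2.imwrite("pics/s7.png",a)
for n in ["cap","cup_rear","tray"]:
  for c in ["wrist","side","top"]:
    for r in look_for(n,c)[:3]:
        w=toworld(c,r["point"],P if c=="wrist" else None); print(n,c,round(r["p"],2),w.round(4))
o=get_obs();print(o["force"],o["eef_pos"],o["joint_pos"])
E
```

```text
t: 9.82
eef_pos: [0.4629, 0.063, 0.0237]
tool_rot: [1.967, 2.449, 0.0]
force: [-0.4, -0.6, 0.4]
finger_gap: 0.217
grasp_force: 50.6
7.0
cap wrist 0.86 [0.46   0.0946 0.0955]
cap side 0.58 [0.4171 0.3282 0.024 ]
cap side 0.48 [0.4677 0.0596 0.0804]
cap top 0.78 [0.4174 0.3345 0.019 ]
cap top 0.7 [0.5033 0.3204 0.0253]
cup_rear wrist 0.73 [0.4569 0.0899 0.0915]
cup_rear side 0.63 [0.4269 0.1418 0.0662]
cup_rear top 0.56 [0.4419 0.1549 0.0848]
tray wrist 0.96 [0.5933 0.1531 0.0246]
tray side 0.68 [0.651  0.2675 0.0191]
tray top 0.74 [0.682  0.209  0.0031]
[ 0.49015315  0.63748618 -1.03761203] [0.46275409 0.06302002 0.02302231] [ 2.54781168e-02 -6.23863096e-02  2.02746465e+00  2.95271586e-05
  1.17665263e+00 -1.92005455e-01]
```

```bash
python3 -m inch '[{"hand":0.1,"offset":[0,0,-0.045],"spin":0},{"hand":0.1,"offset":[0,0,-0.09],"spin":0},{"hand":0.1,"offset":[0.02,0.05,-0.09],"spin":0},{"hand":0.1,"offset":[0.04,0.1,-0.09],"spin":0},{"hand":0.1,"offset":[0.06,0.15,-0.09],"spin":0},{"hand":0.1,"offset":[0.075,0.2,-0.09],"spin":0},{"hand":0.1,"offset":[0.085,0.234,-0.09],"spin":0},{"hand":0.1,"offset":[0.085,0.234,-0.09],"spin":0},{"hand":0.1,"offset":[0.085,0.234,-0.09],"spin":0}]' 50
python3 - <<'E'
from h import *
P=T("wrist");b=snapshot("wrist");a=snapshot("side");t=snapshot("top");cv2.imwrite("pics/w8.png",b);cv2.imwrite("pics/s8.png",a);cv2.imwrite("pics/t8.png",t)
for n in ["cap","tray","cup_rear"]:
  for c in ["wrist","side","top"]:
    for r in look_for(n,c)[:3]:
        w=toworld(c,r["point"],P if c=="wrist" else None); print(n,c,round(r["p"],2),w.round(4))
o=get_obs();print(o["t"],o["force"],o["eef_pos"],o["joint_pos"])
E
```

```text
t: 11.55
eef_pos: [0.6723, 0.1962, 0.1124]
tool_rot: [-1.967, -2.449, 0.002]
force: [0.2, -0.1, -0.4]
finger_gap: 0.212
grasp_force: 50.8
cap wrist 0.79 [0.6679 0.2291 0.184 ]
cap wrist 0.64 [0.5144 0.3084 0.0309]
cap wrist 0.58 [0.6614 0.2475 0.0041]
cap side 0.58 [0.6489 0.2042 0.1609]
cap side 0.54 [0.5084 0.3191 0.0216]
cap top 0.84 [0.502  0.324  0.0233]
cap top 0.6 [0.6485 0.2176 0.1844]
tray wrist 0.76 [0.6627 0.2471 0.0046]
tray top 0.95 [ 0.6712  0.1832 -0.0008]
cup_rear wrist 0.7 [0.4679 0.1579 0.0764]
cup_rear wrist 0.53 [0.6691 0.2247 0.1881]
cup_rear side 0.74 [0.4466 0.1407 0.0683]
12.15 [-0.15404397 -0.50208847 -0.08118181] [0.67292682 0.19642598 0.11317733] [ 2.10912483e-01  4.51312366e-01  1.26847915e+00 -1.41298698e-05
  1.42172294e+00 -6.46679718e-03]
```

```bash
python3 -m inch '[{"hand":0.1,"offset":[0,0,0.04],"spin":0},{"hand":0.1,"offset":[0,0,0.08],"spin":0},{"hand":0.1,"offset":[0,0,0.105],"spin":0},{"hand":0.1,"offset":[0,0,0.12],"spin":0},{"hand":0.1,"offset":[0,0,0.13],"spin":0},{"hand":0.1,"offset":[0,0,0.13],"spin":0}]' 50
```

```text
t: 12.9
eef_pos: [0.6732, 0.1965, -0.0168]
tool_rot: [1.967, 2.449, 0.0]
force: [0.3, -0.0, -0.7]
finger_gap: 0.217
grasp_force: 50.8
```

```bash
python3 -m inch '[{"hand":0.1,"offset":[0,0,0.004],"spin":0},{"hand":0.1,"offset":[0,0,0.004],"spin":0},{"hand":0.3,"offset":[0,0,0.004],"spin":0},{"hand":0.4,"offset":[0,0,0.004],"spin":0},{"hand":0.5,"offset":[0,0,0.004],"spin":0},{"hand":0.5,"offset":[0,0,0.004],"spin":0},{"hand":0.5,"offset":[0,0,0.004],"spin":0}]' 30
```

```text
t: 13.78
eef_pos: [0.6729, 0.1964, -0.021]
tool_rot: [-1.967, -2.449, 0.0]
force: [-0.3, 0.3, -0.2]
finger_gap: 0.501
grasp_force: 0.0
```

```bash
python3 -m inch '[{"hand":0.5,"offset":[0,0,-0.03],"spin":0},{"hand":0.5,"offset":[0,0,-0.08],"spin":0},{"hand":0.5,"offset":[0,0,-0.14],"spin":0},{"hand":0.2,"offset":[0,0,-0.16],"spin":0},{"hand":0.05,"offset":[0,0,-0.16],"spin":0}]'
python3 - <<'E'
from h import *
P=T("wrist");b=snapshot("wrist");a=snapshot("side");t=snapshot("top");cv2.imwrite("pics/w9.png",b)
for n in ["cap","tray","cup_rear"]:
  for c in ["wrist","side"]:
    for r in look_for(n,c)[:3]:
        w=toworld(c,r["point"],P if c=="wrist" else None); print(n,c,round(r["p"],2),w.round(4))
o=get_obs();print(o["t"],o["force"],o["eef_pos"],o["joint_pos"])
E
```

```text
t: 14.4
eef_pos: [0.6744, 0.1968, 0.1415]
tool_rot: [1.966, 2.447, 0.005]
force: [-0.8, -0.4, -1.9]
finger_gap: 0.079
grasp_force: 0.0
cap side 0.91 [0.5062 0.3154 0.0225]
cap side 0.61 [0.6583 0.2108 0.0391]
cap side 0.52 [0.4186 0.3268 0.0238]
tray wrist 0.8 [0.6662 0.2216 0.0025]
tray side 0.7 [0.6401 0.262  0.0304]
cup_rear wrist 0.64 [0.4565 0.1621 0.0887]
cup_rear side 0.58 [0.4436 0.1389 0.0674]
14.85 [ 0.29847762  0.53659648 -0.50462523] [0.67241777 0.19638714 0.13783808] [ 2.10976272e-01  4.35747681e-01  1.24301130e+00  4.72740125e-05
  1.46460679e+00 -6.45987808e-03]
```

```bash
python3 -m inch '[{"hand":0,"offset":[0.03,-0.06,0],"spin":0},{"hand":0,"offset":[0.05,-0.12,0],"spin":0},{"hand":0,"offset":[0.075,-0.18,0],"spin":0},{"hand":0,"offset":[0.095,-0.2335,0],"spin":0},{"hand":0,"offset":[0.095,-0.2335,0],"spin":0},{"hand":0,"offset":[0.095,-0.2335,0],"spin":0},{"hand":0,"offset":[0.095,-0.2335,0],"spin":0}]' 30
python3 - <<'E'
from h import *
P=T("wrist");b=snapshot("wrist");a=snapshot("side");t=snapshot("top");cv2.imwrite("pics/w10.png",b);cv2.imwrite("pics/t10.png",t)
for n in ["cap","tray","cup_rear","rack"]:
  for c in ["wrist","side","top"]:
    for r in look_for(n,c)[:3]:
        w=toworld(c,r["point"],P if c=="wrist" else None); print(n,c,round(r["p"],2),w.round(4))
o=get_obs();print(o["t"],o["force"],o["eef_pos"],o["joint_pos"])
d=np.array([.2148,-.9766,0]);base=np.array([.4294,.2137,.06])
print(topix("wrist",[base,base+[0,0,.018],base+d*.038+[0,0,.031]],P).round(1))
im=b.astype(int).mean(2); u=int(round(topix("wrist",base,P)[0][0])); print(u,[(v,int(im[v,u])) for v in range(150,330,3)])
for v in (300,):pass
E
```

```text
t: 15.72
eef_pos: [0.426, 0.2389, 0.1397]
tool_rot: [1.968, 2.448, 0.002]
force: [-0.6, 0.0, -0.2]
finger_gap: -0.001
grasp_force: 0.0
cap wrist 0.84 [0.4997 0.3208 0.0256]
cap wrist 0.83 [0.6596 0.2276 0.0481]
cap wrist 0.7 [0.4183 0.3392 0.0246]
cap side 0.68 [0.5041 0.3145 0.0226]
cap side 0.64 [0.4152 0.3295 0.0266]
cap side 0.61 [0.6565 0.2125 0.0398]
cap top 0.72 [0.6615 0.2163 0.045 ]
tray wrist 0.92 [0.6906 0.206  0.0177]
tray side 0.73 [0.5038 0.4413 0.0413]
tray side 0.57 [0.6397 0.2617 0.0291]
tray side 0.36 [ 0.4777 -0.0404  0.0827]
tray top 0.71 [0.686  0.2053 0.0019]
cup_rear side 0.66 [0.4441 0.1393 0.0664]
rack wrist 0.87 [0.423  0.2423 0.0282]
rack side 0.89 [ 0.4669 -0.0889  0.0349]
rack top 0.76 [0.4742 0.0234 0.0338]
16.475 [-0.34128012  0.2947252  -0.58036198] [0.42444637 0.23888857 0.13912936] [ 4.07309209e-01 -1.40749324e-01  1.87423208e+00  1.25523811e-05
  1.40806018e+00  1.89824730e-01]
[[322.3 227.4]
 [322.2 235.2]
 [322.2 284.8]]
322 [(150, 198), (153, 197), (156, 196), (159, 197), (162, 198), (165, 197), (168, 197), (171, 158), (174, 92), (177, 110), (180, 128), (183, 128), (186, 127), (189, 128), (192, 127), (195, 125), (198, 128), (201, 139), (204, 152), (207, 152), (210, 154), (213, 152), (216, 152), (219, 153), (222, 153), (225, 133), (228, 123), (231, 122), (234, 123), (237, 98), (240, 55), (243, 57), (246, 55), (249, 52), (252, 52), (255, 51), (258, 50), (261, 48), (264, 46), (267, 46), (270, 46), (273, 51), (276, 53), (279, 50), (282, 48), (285, 48), (288, 46), (291, 46), (294, 47), (297, 48), (300, 43), (303, 47), (306, 45), (309, 45), (312, 42), (315, 44), (318, 41), (321, 157), (324, 194), (327, 194)]
```

```bash
python3 -m inch '[{"hand":0,"offset":[0,0,0.05],"spin":0},{"hand":0,"offset":[0,0,0.09],"spin":0},{"hand":0,"offset":[0,0,0.11],"spin":0},{"hand":0,"offset":[0,0,0.12],"spin":0},{"hand":0,"offset":[0,0,0.125],"spin":0},{"hand":0,"offset":[0,0,0.125],"spin":0},{"hand":0,"offset":[-0.005,0,0.125],"spin":0},{"hand":0,"offset":[-0.01,0,0.125],"spin":0},{"hand":0,"offset":[-0.015,0,0.125],"spin":0},{"hand":0,"offset":[-0.02,0,0.125],"spin":0}]' 30
```

```text
t: 17.73
eef_pos: [0.429, 0.219, 0.0143]
tool_rot: [1.968, 2.449, 0.001]
force: [-0.0, 1.5, 0.4]
finger_gap: -0.003
grasp_force: 0.6
```

```bash
python3 -m inch '[{"hand":0,"offset":[-0.006,0,0],"spin":0},{"hand":0,"offset":[-0.012,0,0],"spin":0},{"hand":0,"offset":[-0.018,0,0],"spin":0},{"hand":0,"offset":[-0.024,0,0],"spin":0},{"hand":0,"offset":[-0.03,0,0],"spin":0},{"hand":0,"offset":[-0.036,0,0],"spin":0},{"hand":0,"offset":[-0.042,0,0],"spin":0},{"hand":0,"offset":[-0.048,0,0],"spin":0},{"hand":0,"offset":[-0.054,0,0],"spin":0},{"hand":0,"offset":[-0.06,0,0],"spin":0},{"hand":0,"offset":[-0.066,0,0],"spin":0},{"hand":0,"offset":[-0.072,0,0],"spin":0}]'
python3 - <<'E'
from h import *
a=snapshot("side");t=snapshot("top");cv2.imwrite("pics/s11.png",a)
for n in ["cup_rear"]:
  for c in ["side","top"]:
    for r in look_for(n,c)[:3]:
        w=toworld(c,r["point"]); print(n,c,round(r["p"],2),w.round(4))
o=get_obs();print(o["t"],o["force"],o["eef_pos"])
E
```

```text
t: 19.23
eef_pos: [0.4444, 0.1486, 0.0141]
tool_rot: [-1.967, -2.449, 0.0]
force: [0.7, 1.6, -0.1]
finger_gap: -0.002
grasp_force: 0.7
cup_rear side 0.81 [0.4538 0.0668 0.0758]
19.425 [-0.90927684  1.11148173 -0.40848974] [0.44402735 0.14871309 0.01387118]
```

```bash
python3 -m inch '[{"hand":0,"offset":[-0.005,0,0],"spin":0},{"hand":0,"offset":[-0.01,0,0],"spin":0},{"hand":0,"offset":[-0.015,0,0],"spin":0},{"hand":0,"offset":[-0.02,0,0],"spin":0},{"hand":0,"offset":[-0.025,0,0],"spin":0},{"hand":0,"offset":[-0.03,0,0],"spin":0},{"hand":0,"offset":[-0.035,0,0],"spin":0},{"hand":0,"offset":[-0.04,0,0],"spin":0},{"hand":0,"offset":[-0.045,0,0],"spin":0}]'
python3 -m inch '[{"hand":0,"offset":[-0.003,0,0],"spin":0},{"hand":0,"offset":[-0.006,0,0],"spin":0}]'
```

```text
t: 20.55
eef_pos: [0.4541, 0.1048, 0.0141]
tool_rot: [-1.967, -2.449, 0.0]
force: [0.2, 0.5, -0.4]
finger_gap: -0.002
grasp_force: 0.3
t: 20.8
eef_pos: [0.4553, 0.0991, 0.0141]
tool_rot: [-1.967, -2.449, -0.0]
force: [0.7, -0.9, 0.1]
finger_gap: 0.0
grasp_force: 0.3
```

```bash
for i in 1; do :; done; python3 -m inch '[{"hand":0,"offset":[-0.003,0,0],"spin":0},{"hand":0,"offset":[-0.006,0,0],"spin":0}]'; python3 -m inch '[{"hand":0,"offset":[-0.002,0,0],"spin":0},{"hand":0,"offset":[-0.004,0,0],"spin":0}]'; python3 -m inch '[{"hand":0,"offset":[-0.002,0,0],"spin":0},{"hand":0,"offset":[-0.003,0,0],"spin":0}]'
```

```text
t: 21.05
eef_pos: [0.4566, 0.0933, 0.0141]
tool_rot: [-1.967, -2.449, -0.0]
force: [-0.5, 1.0, -0.6]
finger_gap: 0.001
grasp_force: 0.6
t: 21.3
eef_pos: [0.4574, 0.0894, 0.014]
tool_rot: [-1.967, -2.449, 0.0]
force: [0.9, 1.2, 0.3]
finger_gap: 0.003
grasp_force: 0.6
t: 21.55
eef_pos: [0.4575, 0.0886, 0.014]
tool_rot: [-1.965, -2.447, -0.003]
force: [-4.2, 16.6, 1.1]
finger_gap: -0.003
grasp_force: 8.3
```

```bash
python3 -m inch '[{"hand":0,"offset":[-0.001,0,0],"spin":0},{"hand":0,"offset":[-0.001,0,0],"spin":0},{"hand":0,"offset":[0.015,0,0],"spin":0},{"hand":0,"offset":[0.03,0,0],"spin":0},{"hand":0,"offset":[0.03,0,-0.05],"spin":0},{"hand":0,"offset":[0.03,0,-0.11],"spin":0},{"hand":0,"offset":[0.0,0,-0.15],"spin":0},{"hand":0,"offset":[0.0,0,-0.15],"spin":0},{"hand":0,"offset":[0.0,0,-0.15],"spin":0},{"hand":0,"offset":[0.0,0,-0.15],"spin":0}]'
python3 - <<'E'
from h import *
P=T("wrist");b=snapshot("wrist");a=snapshot("side");cv2.imwrite("pics/w12.png",b);cv2.imwrite("pics/s12.png",a)
o=get_obs();print(o["t"],o["force"],o["eef_pos"])
im=b.astype(int).mean(2)
for dc in (-6,0,6): print([int(im[v,322+dc]) for v in range(140,400,2)])
d=np.array([.2148,-.9766,0]);base=np.array([.4577,.078,.06])
for nm,s,h in [("base",0,.018),("sh",.038,.031),("frontsh",.1,.031),("mouth",.162,.031)]: print(nm,topix("wrist",base+s*d+[0,0,h],P)[0].round(1),topix("side",base+s*d+[0,0,h])[0].round(1))
pts=topix("side",[base+s*d+[0,0,.031] for s in np.arange(.02,.17,.002)]); g=a.astype(int).mean(2)
print([int(g[int(round(v)),int(round(u))]) for u,v in pts])
E
```

```text
t: 22.8
eef_pos: [0.4569, 0.087, 0.1623]
tool_rot: [-1.965, -2.448, 0.003]
force: [1.3, 0.1, -0.4]
finger_gap: -0.0
grasp_force: 0.0
22.9 [ 0.16822231 -0.97393359 -0.24448389] [0.45706704 0.08691323 0.1625511 ]
[157, 159, 169, 153, 154, 161, 152, 163, 162, 170, 171, 154, 163, 163, 158, 172, 162, 148, 108, 86, 114, 126, 126, 125, 126, 124, 122, 123, 108, 103, 122, 123, 123, 144, 175, 180, 182, 183, 185, 187, 188, 189, 191, 193, 191, 192, 195, 195, 187, 126, 102, 106, 106, 103, 106, 107, 102, 105, 107, 104, 100, 101, 102, 98, 100, 115, 163, 125, 61, 45, 47, 45, 45, 47, 43, 43, 41, 39, 40, 38, 41, 39, 41, 40, 41, 41, 42, 40, 42, 40, 41, 40, 36, 35, 37, 36, 32, 33, 31, 36, 40, 42, 33, 31, 32, 33, 32, 34, 35, 34, 33, 34, 33, 33, 35, 36, 34, 31, 31, 31, 31, 32, 33, 31, 31, 30, 31, 31, 29, 29]
[153, 153, 153, 154, 154, 152, 152, 152, 152, 154, 153, 151, 152, 151, 153, 152, 152, 150, 104, 87, 115, 127, 128, 125, 127, 125, 124, 126, 124, 122, 124, 122, 122, 135, 189, 206, 207, 207, 209, 209, 209, 210, 211, 211, 211, 212, 212, 212, 203, 105, 58, 57, 56, 55, 56, 53, 54, 53, 53, 51, 50, 49, 49, 
[... 677 characters left out ...]
, 39, 42, 41, 46, 76, 133, 143, 168, 197, 198, 198, 198, 199, 201, 208, 201, 98, 29, 32, 32, 35, 36, 34, 34, 34, 35, 36, 31, 35, 34, 33, 33, 35, 34, 35, 33, 30, 32, 30, 32, 30, 26, 31, 32]
base [323.9 208.1] [298.2 227.7]
sh [323.7 254.2] [306.3 232.4]
frontsh [323.6 315.7] [321.3 250.2]
mouth [323.4 370.6] [338.4 270.4]
[165, 166, 170, 167, 167, 170, 168, 168, 170, 170, 166, 166, 171, 172, 173, 172, 172, 171, 171, 172, 172, 170, 174, 173, 172, 172, 172, 172, 173, 172, 172, 172, 172, 168, 170, 166, 169, 164, 168, 167, 167, 167, 167, 163, 166, 163, 167, 165, 169, 172, 171, 172, 173, 173, 173, 172, 173, 172, 173, 173, 172, 172, 172, 174, 173, 173, 172, 173, 170, 166, 142, 142, 109, 97, 94, 93]
```

```bash
python3 -m inch '[{"hand":0,"offset":[-0.05,-0.02,-0.05],"spin":0},{"hand":0,"offset":[-0.1,-0.05,-0.05],"spin":0},{"hand":0,"offset":[-0.15,-0.075,-0.05],"spin":0},{"hand":0,"offset":[-0.2,-0.1,-0.05],"spin":0},{"hand":0,"offset":[-0.25,-0.125,-0.05],"spin":0},{"hand":0,"offset":[-0.3,-0.15,-0.05],"spin":0},{"hand":0,"offset":[-0.35,-0.175,-0.05],"spin":0},{"hand":0,"offset":[-0.4,-0.2,-0.05],"spin":0},{"hand":0,"offset":[-0.4,-0.2,-0.05],"spin":0},{"hand":0,"offset":[-0.4,-0.2,-0.05],"spin":0}]'
python3 - <<'E'
from h import *
t=snapshot("top");cv2.imwrite("pics/t13.png",t);t0=cv2.imread("pics/top0.png")
d=np.array([.2148,-.9766,0]);n=np.array([.9766,.2148,0]);base=np.array([.4577,.078,.06])
S=np.arange(-.02,.185,.002)
def prof(im,b,S,z):
    g=im.astype(np.float32).mean(2); out=0
    for o in (-.008,0,.008):
        p=topix("top",[b*[1,1,0]+[0,0,z]+s*d+o*n for s in S]).astype(np.float32); out=out+cv2.remap(g,p[:,0].reshape(1,-1),p[:,1].reshape(1,-1),cv2.INTER_LINEAR)[0]
    return (out/3).round(0).astype(int).tolist()
p=prof(t,base,S,.091)
print("after",list(zip((S*1000).round().astype(int).tolist(),p)))
b0=base-d*.1335
print("before", list(zip((S*1000).round().astype(int).tolist(),prof(t0,b0,S,.091)))[:70])
for c in ["top"]:
  for nm in ["cap","tray","cup_rear"]:
    for r in look_for(nm,c)[:3]: print(nm,round(r["p"],2),toworld(c,r["point"]).round(4))
print(get_obs()["t"])
E
```

```text
t: 24.15
eef_pos: [0.349, -0.3465, 0.2132]
tool_rot: [-1.967, -2.447, -0.001]
force: [0.3, 0.6, -0.1]
finger_gap: -0.002
grasp_force: 0.0
after [(-20, 105), (-18, 103), (-16, 118), (-14, 122), (-12, 123), (-10, 121), (-8, 118), (-6, 114), (-4, 111), (-2, 143), (0, 193), (2, 213), (4, 214), (6, 214), (8, 214), (10, 216), (12, 216), (14, 217), (16, 217), (18, 218), (20, 218), (22, 219), (24, 219), (26, 219), (28, 220), (30, 220), (32, 221), (34, 221), (36, 212), (38, 200), (40, 205), (42, 219), (44, 221), (46, 220), (48, 221), (50, 220), (52, 220), (54, 221), (56, 221), (58, 220), (60, 221), (62, 221), (64, 220), (66, 220), (68, 220), (70, 221), (72, 221), (74, 221), (76, 221), (78, 221), (80, 221), (82, 221), (84, 221), (86, 220), (88, 221), (90, 220), (92, 222), (94, 222), (96, 222), (98, 215), (100, 205), (102, 211), (104, 219), (106, 219), (108, 219), (110, 219), (112, 219), (114, 219), (116, 219), (118, 220), (120, 219), (122, 220), (124, 219), (126, 219), (128, 219), (130, 219), (132, 220), (134, 220), (136, 219), (138, 220), (140, 219), (142, 220), (144, 220), (146, 220), (148, 
[... 479 characters left out ...]
), (26, 218), (28, 219), (30, 219), (32, 220), (34, 219), (36, 215), (38, 211), (40, 218), (42, 222), (44, 221), (46, 222), (48, 222), (50, 222), (52, 222), (54, 222), (56, 222), (58, 222), (60, 222), (62, 223), (64, 222), (66, 223), (68, 222), (70, 222), (72, 223), (74, 223), (76, 223), (78, 223), (80, 222), (82, 222), (84, 223), (86, 223), (88, 223), (90, 223), (92, 224), (94, 225), (96, 223), (98, 193), (100, 127), (102, 111), (104, 108), (106, 112), (108, 115), (110, 114), (112, 107), (114, 103), (116, 109), (118, 110)]
cap 0.88 [0.4192 0.3342 0.0227]
cap 0.79 [0.5049 0.321  0.0215]
cap 0.64 [0.6651 0.2183 0.0435]
tray 0.68 [0.6841 0.2017 0.0012]
cup_rear 0.7 [0.4718 0.0283 0.0869]
24.35
```

The top-view profile shows the rear shoulder at 38 mm, the seam at 100 mm and the front mouth at 162 mm, so the cups are fully nested. The cap is in the tray and the arm is clear, so I'm handing in.

```bash
python3 -c "
from station import sign_off
print(sign_off())"
```

```text
the job is handed in; nothing more can be done
None
```

Job handed in at about 24 s of the 48 s allowed. The grey cap is in the white tray, and the top camera shows the rear cup fully home on the front cup to within about 1 mm, near the stop plate; the bottles were not re-checked by camera, but the arm did not come near them.

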